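Set the cutting depth of a bench wire stripper

ROBOT

A 7-joint arm with a two-finger parallel gripper is mounted at the origin on the work surface. World frame = base frame: x ahead of the robot, y to its left, z up, the work surface at z = 0. Lengths are in m, angles in degrees, forces in N, time in s.
With the tool pointing down it reaches from about 0.4 to 0.75 m from the base axis. Payload 19.5 kg.
Tool frame: the origin (TCP) lies midway between the tips of the shut fingers; the grasp point (between the pads) lies 19 mm behind it; z points along the fingers, y is the line along which they close (so a half turn about z gives the same grasp; the last joint's range is limited). The gripper opens to 85 mm and grips with 20 to 120 N. Pads are 22 mm wide; open, the fingers measure 114 mm over their backs; the gripper's body (76 mm by 85 mm) begins 54 mm behind the grasp point. The pads swing forward as they close: fully open they stand 13 mm farther back than shut.
Start: joints at [-69.253, 40.479, -1.581, 85.061, 1.261, 54.483, -4.326], TCP at [0.226, 0.529, 0.231] pointing down, gripper open.
Joint ranges: [-155.06, 155.06], [-18.47, 123.98], [-90, 86.84], [0, 140.48], [-83.41, 263.41], [0, 116], [-161.91, 161.91]. Speed limits (degrees/s): [108.29, 108.29, 147.25, 147.25, 172.46, 172.46, 172.46].

INTERFACE

Orientations are given as a 3x3 rotation matrix whose columns are the frame's x, y, z axes.
In Python, from bench import readout, viewer, ticket gives the robot as it stands.
- The arm moves only by the tool move_arm, never from a script. Its argument "increments" is one flat list of numbers, 5 for each row, row after row: the shift along the tool's x, y, z in mm, then the turn about the tool's z in degrees, then the gripper's target within -1 to 1 (fully open at 1, half-way at 0, shut at -1). In form: [dx, dy, dz, twist, fingers, dx, dy, dz, twist, fingers, ...]. A call has 1 to 5 rows; each row shifts and turns the commanded pose from where the row before left it, along the tool's axes as they then stand; what a row does not reach is not made up. A row lasts 1/8 s, in which the tool goes at most 62.5 mm and 10.7 degrees, less where a joint would pass 70% of its speed; a pose out of reach is approached as far as the arm can. A call with a gripper value outside its range is refused whole. The fingers move at their own pace and stop on an object; "grip_force" is the grip in N (left out, the last holds). Time passes only in rows, so rows that do not move let the fingers close. It gives the time, the measured TCP pose, the force, the opening and the grip force at its end, in the units of the state.
- readout.read_state(): the state, without advancing time (a new reading comes with each control period).
- viewer.snapshot(name): name is "side" or "top"; returns a dict with "color" (384x512x3 uint8, red, green, blue), "range_z" (384x512 float32, m along the optical axis (not along the pixel's ray), 0 where there is no reading), "camera_matrix" (3x3 intrinsics, pixels), "origin" and "rotation" of the camera in the world. Camera axes: x right, y down, z forward; pixel columns grow to the right and rows downward; lengths in m; the calibration is good to about 2 mm. A picture is of the moment at which its call begins.
- ticket.finish_job(): hands the job in; it is judged then, once.
The state is a dict: "time": time; "joints": joint angles; "joint_velocities": joint speeds; "joint_torque": joint torques, N m; "position": TCP position; "tool_rot": TCP orientation; "wrist_force": force on the tool from outside, world axes, zero at the start; "ft_torque": the same for the moment, N m; "grip_width": finger opening in m; "finger_force": force on a finger pad.
Only numpy, scipy, OpenCV 4.12 (cv2) and the standard library are available. Lean on these libraries where they do the work, as an engineer would, in place of code of your own. Each camera call takes 0.05 s, during which the arm holds its last target. There are 200 camera calls.

TASK

Set the cutting depth of the bench wire stripper: turn its black dial clockwise (seen from above) until it comes up against its stop, without forcing it past, then turn it back exactly four clicks. When the dial is set, swing the red-tipped lock lever all the way over, away from its starting side, let go, and leave the other things on the bench where they are.

Things in the scene. Friction and masses are not known exactly. Their poses are not given: they have to be found in the camera images.
- stripper: Bench wire stripper, fixed: grey box 150 (x) x 270 (y) x 100 mm high with a white top; origin under its centre at bench height, z up. Its front (blue strip, wire funnel) faces its -x. On top: the dial at y = -65 mm, a blade pair 8 mm high 52 mm towards +x of the middle, the lock lever at y = +75 mm.
- dial_grip (a point): Point on the dial's vertical axis at the height to grip, 134 mm above the bench; fixed to the stripper, does not turn. The dial is a black ten-sided knob, 56 mm across flats (each 18 mm wide), 112 to 146 mm above the bench. In every notch two of its flats face the stripper's +x and -x (others at each 36 degrees from there). 
- dial_top (a point): Centre of the dial's top face (fixed to the stripper; does not turn). A white line on the dial's top shows the turning. Clicks: 10 to a turn (36 degrees, 0.628 rad each). Released within less than half a click of a notch, the dial springs into it. Leaving a notch takes about 0.06 Nm (the torque comes up and drops again with each click). It starts 2 to 4 clicks from the stop and can go back 6 clicks from it.
- dial_foot (a point): On the dial's axis at the stripper's top face (100 mm up), under a dark pedestal 64 mm wide and 12 mm high. Clockwise, the stop lies in a notch and is sprung: past it the torque rises by about 0.8 Nm per rad; over 0.25 rad past it (about 0.2 Nm) is forcing it. Within 90 mm of the axis nothing else stands over 12 mm above the top face.
- pin_tip (a point): Top of the brass depth pin (8 mm thick) in the middle of the dial, standing 9.5 mm above the dial's top with the dial at the stop. The dial raises it by 0.25 mm per click back: in the stripper's frame its z is 156.0 mm at the stop, 156.25 mm one click back, 157.0 mm four clicks back. It does not turn with the dial.
- tab (a point): Outer end of the yellow tab that sticks out under the dial towards the stripper's front, 46 mm from the dial's axis, 105 mm above the bench. It rests at x = -46, y = -65 mm of the stripper, and swings with the sprung stop: towards +y by 46 mm x the angle that the dial is pressed past its stop (11.5 mm at 0.25 rad); it sways up to 4 mm as clicks pass.
- lock (a joint): Lock lever: a 10 mm thick steel rod, 60 mm long, with a red ball (diameter 26 mm) at its end. Angle in rad: 0 leaning 0.5 rad to the stripper's front (-x), unlocked; 1.0 leaning 0.5 rad to +x, locked, at its stop. Stays where left; turns with about 0.06 Nm. Hinge along the stripper's y, 122 mm above the bench at x = 0, y = +75 mm, on a 70 x 50 x 25 mm grey block.
- lock_tip (a point): Centre of the red ball on the lock lever's end, 60 mm from its hinge, 175 mm above the bench at both ends of the swing (182 mm half-way); the ball goes 58 mm along the stripper's +x from unlocked to locked.
- driver: Red-handled screwdriver, 200 mm long, lying on the bench; origin at its middle. Bystander.
- bin: Red open parts bin, 100 x 75 x 50 mm high, origin under its centre. Bystander.
- carton: Small cardboard carton, 90 x 60 x 55 mm high, origin under its centre. Bystander.
- module: White rail module with a blue label, 90 x 55 x 60 mm high, origin under its centre. Bystander.

How it is judged (in metres and radians):
On the way, in this order (a step that is already met when the one before it is completed fails the run):
1. the dial is turned clockwise up against its stop (z of pin_tip in the frame of stripper below 0.15605 m), for 0.2 s.
2. the dial stands four clicks back from the stop (z of pin_tip in the frame of stripper between 0.1569 and 0.1571 m), for 0.3 s.
3. the lock lever is swung over (value of joint lock above 0.85 rad), for 0.2 s.
At the end, for the whole second after the job is handed in: The dial stands in the fourth notch back from its stop (depth pin 1.0 mm up from the stop, within 0.1 mm, i.e. less than half a click) and the lock lever is over (above 0.85 of its 1.0 rad), with everything let go (all of step 2 and value of joint lock above 0.85 rad); the robot touches nothing.
It fails at once if the dial is forced more than 0.25 rad past its stop (y of tab in the frame of stripper above -0.0535 m).
It fails at once if the screwdriver is shifted by more than 25 mm (distance of driver from where it was at the start of the episode above 0.025 m).
It fails at once if the red bin is shifted by more than 25 mm (distance of bin from where it was at the start of the episode above 0.025 m).
It fails at once if the carton is shifted by more than 25 mm (distance of carton from where it was at the start of the episode above 0.025 m).
It fails at once if the rail module is shifted by more than 25 mm (distance of module from where it was at the start of the episode above 0.025 m).
It also fails if it takes over 72 s, if anything falls off the work surface, if the arm or the gripper's body presses on something with over 40 N, if the wrist force passes 120 N, or if a joint passes its speed limit or range.

## Working session

There is one attempt and no reset: what is moved stays moved. The work goes in short steps, Python scripts to look and compute and a tool call to move; the robot and the scene stay as the last step left them, time stands still between calls to the robot, and variables do not carry over. Pictures are saved under pics/ and viewed, at most 10 in all, crops included, and the job is handed in when it is done.

Besides the shell and the picture viewer there is one more tool, called after "Request:" as name(argument=value, ...) on one line, values as JSON. move_arm: Moves the arm, as the interface text tells. Its arguments: {"type":"object","properties":{"increments":{"type":"array","items":{"type":"number"}},"grip_force":{"type":"number"}},"required":["increments"]}

```bash
ls; mkdir -p pics; cat > h.py <<'E'
import numpy as np, cv2
from bench import readout, viewer, ticket
def snap(n):
    s=viewer.snapshot(n); return s
def save(s,f): cv2.imwrite('pics/'+f,s['color'][:,:,::-1])
def world(s):
    K=np.array(s['camera_matrix']);z=s['range_z'];v,u=np.indices(z.shape)
    P=np.stack([(u-K[0,2])/K[0,0]*z,(v-K[1,2])/K[1,1]*z,z],-1)
    W=P@np.array(s['rotation']).T+np.array(s['origin']); W[z==0]=np.nan; return W
E
python3 - <<'E'
from h import *
a=snap('top');b=snap('side')
np.savez('s0.npz',top=world(a),side=world(b),tc=a['color'],sc=b['color'])
cv2.imwrite('pics/a.png',np.hstack([a['color']])[:,:,::-1]);save(b,'b.png')
st=readout.read_state();print(st)
for s in(a,b):print(s['origin'],s['rotation'],s['camera_matrix'])
E
```

```text
pics
{'time': 0.1, 'joints': array([-69.25338436,  40.50867595,  -1.58242678,  85.08182445,
         1.26120837,  54.48404202,  -4.32819147]), 'joint_velocities': array([ 0.11232441, -0.10597438,  0.08713324, -0.02158532,  0.08753582,
       -0.04009248,  0.00136139]), 'joint_torque': array([ 2.66984200e-03, -8.84271812e+01,  1.23679027e+00, -2.36451316e+01,
        1.69752119e-02,  5.11412523e-03, -2.37217751e-05]), 'position': array([0.22583036, 0.5285283 , 0.23089066]), 'tool_rot': array([[-9.19562672e-01,  3.92943211e-01, -3.54753834e-04],
       [ 3.92943369e-01,  9.19562199e-01, -9.32982024e-04],
       [-4.03907364e-05, -9.97333610e-04, -9.99999502e-01]]), 'wrist_force': array([ 0.02435925, -0.1222401 ,  0.15069364]), 'ft_torque': array([ 0.0205075 ,  0.03028087, -0.0770858 ]), 'finger_force': 0.0, 'grip_width': 0.08561464698848778}
[ 0.44448852 -0.02559401  1.20989928] [[-0.01328813 -0.99799696  0.06185053]
 [-0.99949648  0.01503962  0.02793908]
 [-0.02881332 -0.06144813 -0.9976943 ]] [[414.81245678   0.         265.33764328]
 [  0.         414.81245678 195.05049061]
 [  0.           0.           1.        ]]
[ 0.43374727 -1.31167568  0.8284631 ] [[ 0.99796332 -0.02776629  0.05743034]
 [-0.06372229 -0.47550508  0.87740207]
 [ 0.00294622 -0.87927467 -0.47630596]] [[492.89113035   0.         254.554895  ]
 [  0.         492.89113035 187.26720284]
 [  0.           0.           1.        ]]
```

View pics/a.png

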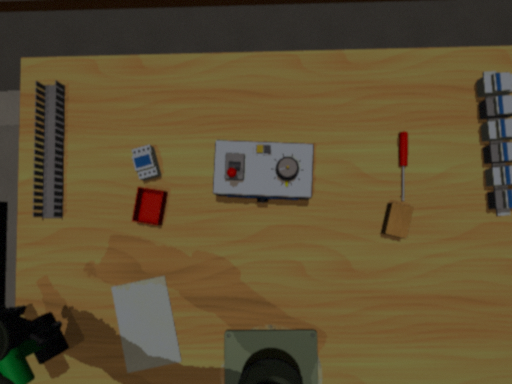

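View pics/b.png

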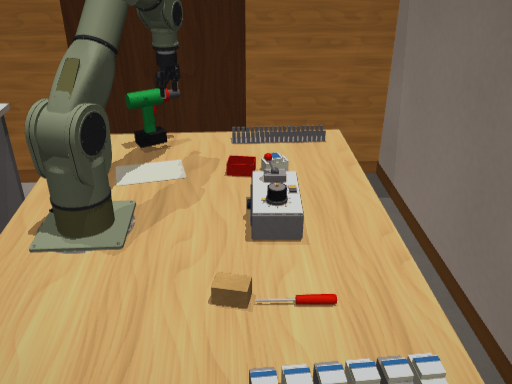

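The top view shows the stripper at about (264,170), dial at (288,168), red ball at (232,172), with its front towards the robot. The start pose is far off to the left. Next I'll measure the positions.

```bash
cat >> h.py <<'E'
def measure(W,C,verbose=1):
    hsv=cv2.cvtColor(C,cv2.COLOR_RGB2HSV); z=W[...,2]
    m=(abs(z-.1)<.008)&(W[...,0]>.3)&(W[...,0]<.7)&(abs(W[...,1])<.3)
    n,l,st,c=cv2.connectedComponentsWithStats(m.astype(np.uint8)); k=1+np.argmax(st[1:,4]); m=l==k
    r=cv2.minAreaRect(W[m][:,:2].astype(np.float32)); print('top',r,np.median(z[m]))
    for nm,mm in (('dial',(abs(z-.146)<.006)),('red',(hsv[...,1]>150)&((hsv[...,0]<8)|(hsv[...,0]>172))&(z>.14))):
        mm&=(abs(W[...,0]-r[0][0])<.08)&(abs(W[...,1]-r[0][1])<.14)
        p=W[mm];print(nm,len(p),p.mean(0),p.min(0),p.max(0)); 
        if nm=='dial': print(cv2.minEnclosingCircle(p[:,:2].astype(np.float32)))
E
python3 - <<'E'
from h import *
d=np.load('s0.npz')
measure(d['top'],d['tc'])
W=d['top'];print(W[300,150],W[170,264],W[163,288])
c=d['tc'][130:210,205:325,::-1];cv2.imwrite('pics/c.png',cv2.resize(c,None,fx=6,fy=6,interpolation=cv2.INTER_CUBIC))
E
```

```text
top ((0.5847386121749878, 0.011487901210784912), (0.2668170630931854, 0.14759626984596252), 86.68190002441406) 0.09890666713024954
dial 383 [ 0.58079711 -0.05212437  0.14622906] [ 0.55324268 -0.0809428   0.14050396] [0.60859434 0.08671075 0.15161911]
((0.5821673274040222, 0.0028844892513006926), 0.08394958078861237)
red 73 [0.56669525 0.08697744 0.18496103] [0.55474926 0.07583725 0.15525496] [0.58056988 0.09838855 0.19255756]
[ 0.21907661  0.34775831 -0.00212237] [0.58081587 0.00816791 0.10076478] [ 0.59202384 -0.05529453  0.14846674]
```

View pics/c.png

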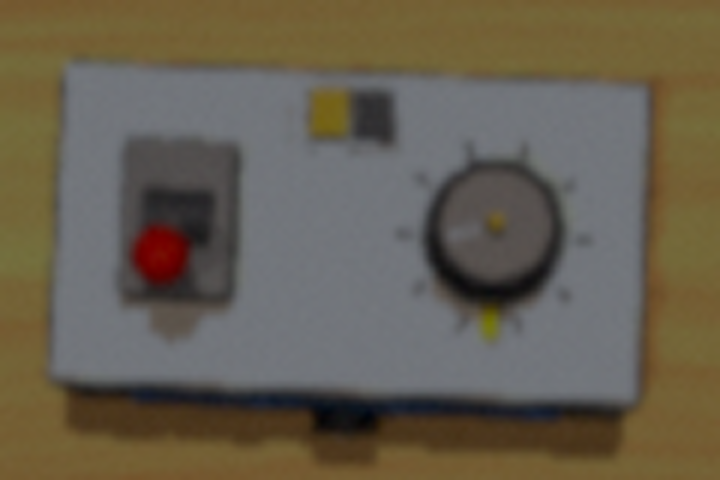

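The dial centre comes out at about (0.581, -0.053), which fits the box rectangle with a yaw of about -3.3°. I'll travel above the ball's height.

Request:
move_arm(increments=[0,0,-30,0,1,-50,-35,-10,0,1,-50,-35,0,0,1,-50,-35,0,0,1,-50,-35,0,0,1], grip_force=60)

```text
time: 0.72
position: [0.3555, 0.3196, 0.2712]
tool_rot: [[-0.92, 0.393, -0.0], [0.393, 0.92, -0.0], [-0.0, -0.0, -1.0]]
wrist_force: [1.7, 0.2, 0.2]
grip_width: 0.0856
finger_force: 0.0
```

Request:
move_arm(increments=[-50,-35,0,0,1,-50,-35,0,0,1,-50,-35,0,0,1,-50,-35,0,0,1,-50,-35,0,0,1])

```text
time: 1.35
position: [0.5167, 0.0604, 0.2712]
tool_rot: [[-0.92, 0.393, -0.0], [0.393, 0.92, 0.0], [0.0, -0.0, -1.0]]
wrist_force: [0.8, 0.8, 0.1]
grip_width: 0.0854
finger_force: 0.0
```

Request:
move_arm(increments=[-50,-35,0,0,1,0,0,0,10,1,0,0,0,10,1,0,0,0,10,1,0,0,0,0,1])

```text
time: 1.98
position: [0.5481, 0.0106, 0.2711]
tool_rot: [[-0.601, 0.799, -0.001], [0.799, 0.601, -0.0], [-0.0, -0.001, -1.0]]
wrist_force: [0.2, -0.5, 0.5]
grip_width: 0.0854
finger_force: 0.0
```

```bash
cat >> h.py <<'E'
def goto(xy,az):
    s=readout.read_state();R=s['tool_rot'];p=s['position'];y=R[:,1]
    a=np.degrees(np.arctan2(y[1],y[0]));e=np.r_[xy,0]-np.r_[p[:2],0]
    print('t',s['time'],'p',p.round(4),'az',a.round(2),'j7',s['joints'][6].round(1),'zaxis',R[:,2].round(3),'F',s['wrist_force'].round(2),'T',s['ft_torque'].round(3),'w',s['grip_width'].round(4),'f',s['finger_force'])
    print('need mm tool xy',(R.T@e*1000).round(1),'twist',(a-az).round(2))
E
python3 -c "
from h import *
goto([.581,-.0527],32.7)
a=snap('top');W=world(a);measure(W,a['color'])"
```

```text
Traceback (most recent call last):
  File "h.py", line 22, in goto
    print('t',s['time'],'p',p.round(4),'az',a.round(2),'j7',s['joints'][6].round(1),'zaxis',R[:,2].round(3),'F',s['wrist_force'].round(2),'T',s['ft_torque'].round(3),'w',s['grip_width'].round(4),'f',s['finger_force'])
                                                                                                                                                                          ^^^^^^^^^^^^^^^^^^^^^
AttributeError: 'float' object has no attribute 'round'
```

```bash
sed -i "s/s\['grip_width'\].round(4)/round(s['grip_width'],4)/" h.py
python3 -c "
from h import *
goto([.581,-.0527],32.7)
d=np.load('s0.npz')
for n in('top','side'):
  W=d[n];m=(abs(W[...,2]-.146)<.005)&(np.hypot(W[...,0]-.581,W[...,1]+.053)<.045)
  p=W[m];print(n,m.sum(),np.median(p,0),p.min(0),p.max(0),cv2.minEnclosingCircle(p[:,:2].astype(np.float32)))
  m=(abs(W[...,2]-.1)<.006)&(np.hypot(W[...,0]-.581,W[...,1]-.01)<.2);p=W[m][:,:2].astype(np.float32);print(cv2.minAreaRect(p))
"
```

```text
t 1.975 p [0.5481 0.0106 0.2711] az 36.93 j7 35.4 zaxis [-0.001 -0.    -1.   ] F [ 0.21 -0.49  0.46] T [-0.023  0.006 -0.008] w 0.0854 f 0.0
need mm tool xy [-70.4 -11.7   0. ] twist 4.23
top 375 [ 0.58144866 -0.05282525  0.14637076] [ 0.55324268 -0.0809428   0.14120809] [ 0.60859434 -0.02427811  0.15092851] ((0.581248939037323, -0.05281359702348709), 0.02896345593035221)
((0.5851430892944336, 0.011164426803588867), (0.26607030630111694, 0.14584985375404358), 87.1605453491211)
side 163 [ 0.57876017 -0.06204158  0.14633391] [ 0.5527277  -0.08698199  0.14101516] [ 0.6079493  -0.02121385  0.14968875] ((0.5807827115058899, -0.054006028920412064), 0.033176980912685394)
((0.5843570232391357, 0.007210835814476013), (0.27394288778305054, 0.14391082525253296), 86.60702514648438)
```

Request:
move_arm(increments=[-35,-6,0,0,1,-35,-6,0,0,1,0,0,0,4,1,0,0,0,0,1,0,0,0,0,1])

```text
time: 2.6
position: [0.5805, -0.0524, 0.2713]
tool_rot: [[-0.546, 0.838, -0.0], [0.838, 0.546, 0.0], [0.0, -0.0, -1.0]]
wrist_force: [0.4, -0.0, 0.1]
grip_width: 0.0852
finger_force: 0.0
```

```bash
python3 -c "
from h import *
goto([.581,-.053],32.9)"
```

```text
t 2.6 p [ 0.5805 -0.0524  0.2713] az 33.09 j7 38.4 zaxis [-0.  0. -1.] F [ 0.42 -0.02  0.1 ] T [-0.036  0.022 -0.005] w 0.0852 f 0.0
need mm tool xy [-0.8  0.1 -0. ] twist 0.19
```

Request:
move_arm(increments=[-1,0,40,0,1,0,0,45,0,1,0,0,43,0,1,0,0,20,0,1,0,0,9,0,1])

```text
time: 3.22
position: [0.5808, -0.0532, 0.1135]
tool_rot: [[-0.545, 0.839, -0.001], [0.839, 0.545, 0.0], [0.001, -0.001, -1.0]]
wrist_force: [0.6, 0.6, -0.0]
grip_width: 0.0855
finger_force: 0.0
```

Request:
move_arm(increments=[0,0,0,0,1,0,0,0,0,0,0,0,0,0,0,0,0,0,0,-1,0,0,0,0,-1])

```text
time: 3.85
position: [0.5814, -0.0537, 0.1153]
tool_rot: [[-0.543, 0.84, 0.001], [0.84, 0.543, -0.0], [-0.001, 0.001, -1.0]]
wrist_force: [-1.5, 1.1, 10.3]
grip_width: 0.0551
finger_force: 61.4
```

```bash
python3 -c "
from h import *
goto([.581,-.053],32.9)
s=snap('side');save(s,'d0.png');cv2.imwrite('pics/d.png',cv2.resize(s['color'][140:250,220:330,::-1],None,fx=5,fy=5,interpolation=cv2.INTER_CUBIC))"
```

```text
t 3.85 p [ 0.5814 -0.0537  0.1153] az 32.87 j7 39.1 zaxis [ 0.001 -0.    -1.   ] F [-1.51  1.07 10.32] T [-0.001  0.52   0.024] w 0.0551 f 61.44671520218253
need mm tool xy [ 0.8  0.  -0. ] twist -0.03
```

View pics/d.png

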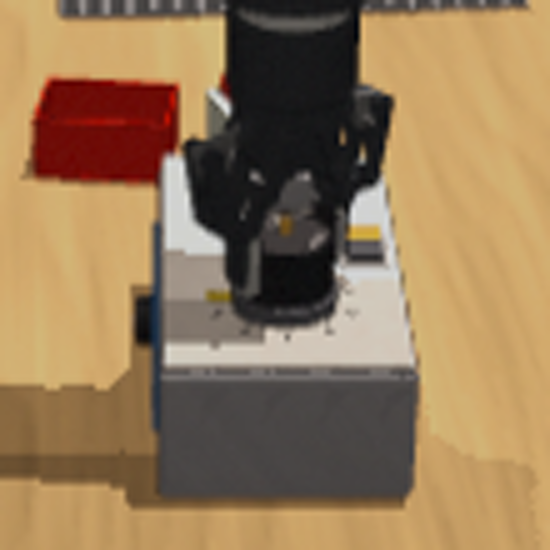

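The grip is on the flats: width 55 mm, azimuth aligned with the notch. The side view shows the tab at crop (215,297), unobstructed. Now the first click clockwise, reading the torque near the peak.

Request:
move_arm(increments=[0,0,-1.5,0,-1,0,0,0,0,-1,0,0,0,0,-1])

```text
time: 4.28
position: [0.5813, -0.0536, 0.1157]
tool_rot: [[-0.543, 0.84, 0.0], [0.84, 0.543, -0.0], [-0.0, 0.0, -1.0]]
wrist_force: [5.5, -0.6, -12.7]
grip_width: 0.0553
finger_force: 69.7
```

```bash
python3 -c "
from h import *
goto([.581,-.053],32.9)"
```

```text
t 4.275 p [ 0.5813 -0.0536  0.1157] az 32.87 j7 39.1 zaxis [ 0. -0. -1.] F [  5.49  -0.61 -12.67] T [-0.154 -1.203  0.05 ] w 0.0553 f 69.73224059678614
need mm tool xy [ 0.7  0.1 -0. ] twist -0.03
```

Request:
move_arm(increments=[0,0,0,5,-1,0,0,0,5,-1,0,0,0,0,-1,0,0,0,0,-1])

```text
time: 4.78
position: [0.5811, -0.0537, 0.1157]
tool_rot: [[-0.391, 0.921, -0.0], [0.921, 0.391, -0.0], [-0.0, -0.0, -1.0]]
wrist_force: [5.8, -1.3, -15.1]
grip_width: 0.055
finger_force: 69.7
```

```bash
python3 -c "
from h import *
goto([.581,-.053],32.9)"
```

```text
t 4.775 p [ 0.5811 -0.0537  0.1157] az 22.99 j7 32.2 zaxis [-0. -0. -1.] F [  5.78  -1.33 -15.13] T [-0.493 -1.136  0.035] w 0.055 f 69.68006248120219
need mm tool xy [ 0.7  0.2 -0. ] twist -9.91
```

Request:
move_arm(increments=[0,0,1,8,-1,0,0,0,9,-1,0,0,0,0,-1,0,0,0,0,-1])

```text
time: 5.28
position: [0.5809, -0.0538, 0.1154]
tool_rot: [[-0.107, 0.994, -0.0], [0.994, 0.107, -0.0], [-0.0, -0.0, -1.0]]
wrist_force: [-3.5, -2.0, 5.9]
grip_width: 0.0551
finger_force: 71.9
```

```bash
python3 -c "
from h import *
goto([.581,-.053],32.9)"
```

```text
t 5.275 p [ 0.5809 -0.0538  0.1154] az 6.16 j7 20.5 zaxis [-0. -0. -1.] F [-3.53 -1.98  5.91] T [-0.443  0.771 -0.057] w 0.0551 f 71.89566701184958
need mm tool xy [ 0.8  0.2 -0. ] twist -26.74
```

Request:
move_arm(increments=[0,0,0,9,-1,0,0,0,0,-1,0,0,0,0,-1])

```text
time: 5.65
position: [0.5807, -0.0538, 0.1154]
tool_rot: [[0.05, 0.999, -0.001], [0.999, -0.05, -0.0], [-0.0, -0.001, -1.0]]
wrist_force: [-4.4, -1.7, 6.3]
grip_width: 0.0548
finger_force: 72.1
```

```bash
python3 -c "
from h import *
goto([.581,-.053],-3.1)"
```

```text
t 5.65 p [ 0.5807 -0.0538  0.1154] az -2.84 j7 14.2 zaxis [-0.001 -0.    -1.   ] F [-4.36 -1.68  6.25] T [-0.388  1.014 -0.021] w 0.0548 f 72.1189345093444
need mm tool xy [ 0.8  0.3 -0. ] twist 0.26
```

Request:
move_arm(increments=[0,0,0,9,-1,0,0,0,0,-1,0,0,0,0,-1])

```text
time: 6.02
position: [0.5805, -0.0538, 0.1154]
tool_rot: [[0.205, 0.979, -0.001], [0.979, -0.205, -0.0], [-0.0, -0.001, -1.0]]
wrist_force: [-5.6, -1.7, 8.9]
grip_width: 0.055
finger_force: 72.3
```

```bash
python3 -c "
from h import *
goto([.581,-.053],-3.1)
s=snap('side');save(s,'e0.png');cv2.imwrite('pics/e.png',cv2.resize(s['color'][140:250,220:330,::-1],None,fx=5,fy=5,interpolation=cv2.INTER_CUBIC))"
```

```text
t 6.025 p [ 0.5805 -0.0538  0.1154] az -11.84 j7 7.8 zaxis [-0.001 -0.    -1.   ] F [-5.64 -1.65  8.88] T [-0.402  1.34   0.074] w 0.055 f 72.30778546538204
need mm tool xy [ 0.9  0.3 -0. ] twist -8.74
```

View pics/e.png

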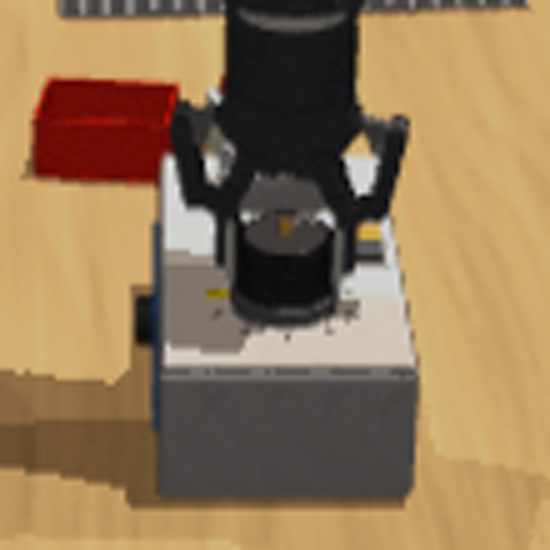

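```bash
cat >> h.py <<'E'
def tab(f=None):
    c=(cv2.imread('pics/'+f)[:,:,::-1] if f else snap('side')['color'])[190:206,255:272].astype(float)
    w=np.clip(np.minimum(c[...,0],c[...,1])-c[...,2]-50,0,None);v,u=np.indices(w.shape)
    print('tab px u,v',((w*u).sum()/w.sum()+255).round(2),((w*v).sum()/w.sum()+190).round(2),w.sum())
E
python3 -c "
from h import *
for f in('b.png','d0.png','e0.png'):tab(f)"
```

```text
tab px u,v 263.0 198.77 663.0
tab px u,v 263.41 198.92 143.0
tab px u,v 263.21 198.19 277.0
```

Request:
move_arm(increments=[0,0,0,3,-1,0,0,0,0,-1,0,0,0,0,-1])

```text
time: 6.45
position: [0.5805, -0.0537, 0.1154]
tool_rot: [[0.256, 0.967, -0.001], [0.967, -0.256, 0.0], [-0.0, -0.001, -1.0]]
wrist_force: [-7.1, -2.9, 9.5]
grip_width: 0.055
finger_force: 72.3
```

```bash
python3 -c "
from h import *
goto([.581,-.053],-3.1);tab()"
```

```text
t 6.45 p [ 0.5805 -0.0537  0.1154] az -14.84 j7 5.7 zaxis [-0.001  0.    -1.   ] F [-7.11 -2.87  9.49] T [-0.302  1.407  0.065] w 0.055 f 72.28966057766229
need mm tool xy [ 0.9  0.3 -0. ] twist -11.74
tab px u,v 263.47 198.23 280.0
```

Torque drops between 9° and 12°, so this is a click and not the stop. On to notch 2.

Request:
move_arm(increments=[0,0,0,8,-1,0,0,0,8,-1,0,0,0,8,-1,0,0,0,0,-1,0,0,0,0,-1])

```text
time: 7.12
position: [0.5801, -0.0536, 0.1154]
tool_rot: [[0.627, 0.779, -0.002], [0.779, -0.627, 0.001], [-0.001, -0.002, -1.0]]
wrist_force: [-9.7, 0.2, 12.0]
grip_width: 0.0549
finger_force: 72.8
```

```bash
python3 -c "
from h import *
goto([.581,-.053],-39.1);tab()"
```

```text
t 7.125 p [ 0.5801 -0.0536  0.1154] az -38.85 j7 -11.5 zaxis [-0.002  0.001 -1.   ] F [-9.66  0.18 11.99] T [-0.078  2.137  0.044] w 0.0549 f 72.77593534905463
need mm tool xy [ 1.   0.3 -0. ] twist 0.25
tab px u,v 263.43 198.87 149.0
```

Request:
move_arm(increments=[0,0,0,9,-1,0,0,0,0,-1,0,0,0,0,-1])

```text
time: 7.55
position: [0.58, -0.0534, 0.1154]
tool_rot: [[0.741, 0.671, -0.002], [0.671, -0.741, 0.001], [-0.001, -0.002, -1.0]]
wrist_force: [-10.2, 1.2, 13.4]
grip_width: 0.0551
finger_force: 72.9
```

```bash
python3 -c "
from h import *
goto([.581,-.053],-39.1);tab()"
```

```text
t 7.55 p [ 0.58   -0.0534  0.1154] az -47.84 j7 -18.1 zaxis [-0.002  0.001 -1.   ] F [-10.18   1.15  13.4 ] T [0.073 2.282 0.03 ] w 0.0551 f 72.90938839316368
need mm tool xy [ 1.1  0.4 -0. ] twist -8.74
tab px u,v 263.22 198.19 278.0
```

Request:
move_arm(increments=[0.8,0.3,0.5,3,-1,0,0,0,0,-1,0,0,0,0,-1])

```text
time: 7.98
position: [0.5801, -0.0534, 0.1152]
tool_rot: [[0.776, 0.631, -0.004], [0.631, -0.776, 0.001], [-0.002, -0.003, -1.0]]
wrist_force: [-17.8, -0.6, 24.1]
grip_width: 0.055
finger_force: 74.5
```

```bash
python3 -c "
from h import *
goto([.581,-.053],-39.1);tab()"
```

```text
t 7.975 p [ 0.5801 -0.0534  0.1152] az -50.86 j7 -20.4 zaxis [-0.004  0.001 -1.   ] F [-17.76  -0.59  24.13] T [0.081 4.043 0.075] w 0.055 f 74.47642592713237
need mm tool xy [ 1.   0.3 -0. ] twist -11.76
tab px u,v 263.45 198.23 275.0
```

Still a click, since the tab sits exactly as in the last one. I'll ease the side force and go on to notch 3.

Request:
move_arm(increments=[-1.3,-0.8,-1,8,-1,0,0,0,8,-1,0,0,0,8,-1,0,0,0,0,-1,0,0,0,0,-1])

```text
time: 8.65
position: [0.5796, -0.053, 0.1154]
tool_rot: [[0.965, 0.262, -0.002], [0.262, -0.965, 0.001], [-0.002, -0.002, -1.0]]
wrist_force: [-4.6, 1.1, 4.1]
grip_width: 0.0546
finger_force: 72.0
```

```bash
python3 -c "
from h import *
goto([.580,-.0535],-75.1);tab()"
```

```text
t 8.65 p [ 0.5796 -0.053   0.1154] az -74.83 j7 -38.3 zaxis [-0.002  0.001 -1.   ] F [-4.61  1.14  4.08] T [ 0.339  1.204 -0.047] w 0.0546 f 71.9745519803837
need mm tool xy [ 0.3  0.6 -0. ] twist 0.27
tab px u,v 263.44 198.88 142.0
```

Request:
move_arm(increments=[0,0,0,9,-1,0,0,0,0,-1,0,0,0,0,-1])

```text
time: 9.07
position: [0.5796, -0.0528, 0.1155]
tool_rot: [[0.994, 0.108, -0.002], [0.108, -0.994, 0.002], [-0.002, -0.002, -1.0]]
wrist_force: [-5.5, 2.7, 4.9]
grip_width: 0.0549
finger_force: 72.1
```

```bash
python3 -c "
from h import *
goto([.580,-.0535],-75.1);tab()"
```

```text
t 9.075 p [ 0.5796 -0.0528  0.1155] az -83.81 j7 -45.2 zaxis [-0.002  0.002 -1.   ] F [-5.48  2.71  4.94] T [0.548 1.29  0.176] w 0.0549 f 72.09942062851042
need mm tool xy [ 0.3  0.8 -0. ] twist -8.71
tab px u,v 263.6 197.91 124.0
```

Torque jumped by about 0.22 and the tab moved differently, so this looks like the stop. I'll check with 2° more (11° total = 0.19 rad, below the limit).

Request:
move_arm(increments=[0,0,0,2,-1,0,0,0,0,-1,0,0,0,0,-1])

```text
time: 9.5
position: [0.5796, -0.0527, 0.1155]
tool_rot: [[0.997, 0.073, -0.002], [0.073, -0.997, 0.002], [-0.002, -0.002, -1.0]]
wrist_force: [-6.1, 2.4, 5.2]
grip_width: 0.0551
finger_force: 72.0
```

```bash
python3 -c "
from h import *
goto([.580,-.0535],-75.1);tab()
s=snap('side');save(s,'f0.png');cs=[]
for f in('d0','e0','f0'):cs.append(cv2.resize(cv2.imread('pics/%s.png'%f)[180:220,245:295],None,fx=5,fy=8,interpolation=cv2.INTER_CUBIC))
cv2.imwrite('pics/f.png',np.hstack(cs))
R=np.array(s['rotation']);K=np.array(s['camera_matrix']);o=np.array(s['origin'])
c=np.array([.580,-.0535])
for a in(0,5,9,11):
  t=np.radians(180-3.2-a);p=np.r_[c+.044*np.array([np.cos(t),np.sin(t)]),.105];q=K@R.T@(p-o);print(a,q[:2]/q[2])
"
```

```text
t 9.5 p [ 0.5796 -0.0527  0.1155] az -85.81 j7 -46.8 zaxis [-0.002  0.002 -1.   ] F [-6.09  2.38  5.22] T [0.586 1.337 0.166] w 0.0551 f 72.02077163849026
need mm tool xy [ 0.4  0.8 -0. ] twist -10.71
tab px u,v 263.05 197.54 175.0
0 [261.2047701  198.72020245]
5 [261.23568377 198.07698831]
9 [261.34142257 197.56771392]
11 [261.42100544 197.31567968]
```

View pics/f.png

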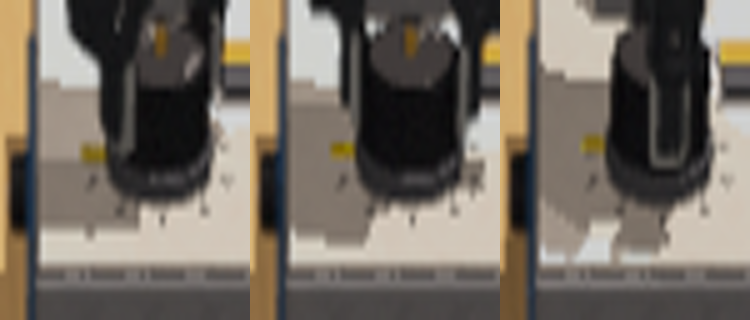

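Confirmed: the tab follows the dial (198.88 → 197.91 → 197.54; rest was 198.88, and 11° predicts about 197.4). In the picture the tab has moved up at crop (593,143). The stop is notch 3. I'll go back to the stop notch, hold, then turn back four clicks.

Request:
move_arm(increments=[0,0,0,-5,-1,0,0,0,-6,-1,0,0,0,0,-1,0,0,0,0,-1,0,0,0,0,-1])

```text
time: 10.22
position: [0.5796, -0.053, 0.1154]
tool_rot: [[0.965, 0.262, -0.002], [0.262, -0.965, 0.001], [-0.002, -0.002, -1.0]]
wrist_force: [-6.2, 2.2, 4.4]
grip_width: 0.0552
finger_force: 71.6
```

```bash
python3 -c "
from h import *
goto([.580,-.0535],-75.1);tab()"
```

```text
t 10.225 p [ 0.5796 -0.053   0.1154] az -74.83 j7 -38.2 zaxis [-0.002  0.001 -1.   ] F [-6.15  2.17  4.41] T [ 0.342  1.126 -0.007] w 0.0552 f 71.63960949517787
need mm tool xy [ 0.3  0.6 -0. ] twist 0.27
tab px u,v 263.4 198.89 141.0
```

Request:
move_arm(increments=[0,0,0,-9,-1,0,0,0,-9,-1,0,0,0,-9,-1,0,0,0,-9,-1,0,0,0,0,-1])

```text
time: 10.9
position: [0.58, -0.0536, 0.1155]
tool_rot: [[0.629, 0.777, -0.001], [0.777, -0.629, 0.001], [0.0, -0.001, -1.0]]
wrist_force: [-3.0, -0.8, 1.4]
grip_width: 0.0552
finger_force: 71.2
```

Request:
move_arm(increments=[0,0,0,-9,-1,0,0,0,-9,-1,0,0,0,-9,-1,0,0,0,-9,-1,0,0,0,0,-1])

```text
time: 11.52
position: [0.5806, -0.0538, 0.1155]
tool_rot: [[0.057, 0.998, 0.001], [0.998, -0.057, -0.0], [0.0, 0.001, -1.0]]
wrist_force: [2.5, -2.5, -0.5]
grip_width: 0.055
finger_force: 71.1
```

```bash
python3 -c "
from h import *
goto([.580,-.0535],-3.1);tab()"
```

```text
t 11.525 p [ 0.5806 -0.0538  0.1155] az -3.27 j7 14.2 zaxis [ 0.001 -0.    -1.   ] F [ 2.48 -2.48 -0.53] T [-0.576 -0.254 -0.053] w 0.055 f 71.0530224815011
need mm tool xy [ 0.3 -0.6 -0. ] twist -0.17
tab px u,v 263.44 198.87 146.0
```

Request:
move_arm(increments=[0,0,0,-9,-1,0,0,0,-9,-1,0,0,0,-9,-1,0,0,0,-9,-1,0,0,0,0,-1])

```text
time: 12.2
position: [0.5813, -0.0536, 0.1155]
tool_rot: [[-0.541, 0.841, 0.002], [0.841, 0.541, -0.0], [-0.001, 0.002, -1.0]]
wrist_force: [6.9, -2.0, -2.4]
grip_width: 0.0553
finger_force: 70.9
```

Request:
move_arm(increments=[0,0,0,-9,-1,0,0,0,-9,-1,0,0,0,-9,-1,0,0,0,-9,-1,0,0,0,0,-1])

```text
time: 12.82
position: [0.5817, -0.0531, 0.1156]
tool_rot: [[-0.932, 0.363, 0.003], [0.363, 0.932, 0.001], [-0.002, 0.002, -1.0]]
wrist_force: [8.2, 1.2, -2.4]
grip_width: 0.055
finger_force: 70.7
```

```bash
python3 -c "
from h import *
goto([.580,-.0535],68.9);tab()"
```

```text
t 12.825 p [ 0.5817 -0.0531  0.1156] az 68.74 j7 64.6 zaxis [ 0.003  0.001 -1.   ] F [ 8.22  1.21 -2.42] T [ 0.187 -2.025 -0.017] w 0.055 f 70.7446855539456
need mm tool xy [ 1.4 -1.  -0. ] twist -0.16
tab px u,v 263.3 198.76 364.0
```

Request:
move_arm(increments=[0,0,0,0,-1,0,0,0,0,-1,0,0,0,0,0.8,0,0,0,0,1,0,0,0,0,1])

```text
time: 13.5
position: [0.5802, -0.0534, 0.1153]
tool_rot: [[-0.932, 0.362, -0.001], [0.362, 0.932, -0.0], [0.0, -0.0, -1.0]]
wrist_force: [-1.0, 0.5, 0.1]
grip_width: 0.085
finger_force: 0.0
```

Request:
move_arm(increments=[0,0,-10,0,1,0,0,-40,0,1,0,0,-50,0,1,0,0,-50,0,1,0,0,0,0,1])

```text
time: 14.12
position: [0.5814, -0.0536, 0.2693]
tool_rot: [[-0.933, 0.361, 0.006], [0.361, 0.933, -0.0], [-0.006, 0.002, -1.0]]
wrist_force: [0.2, -0.3, -1.1]
grip_width: 0.0856
finger_force: 0.0
```

```bash
python3 -c "
from h import *
goto([.560,.088],86.7)
s=snap('side');save(s,'g0.png')
a,b=[cv2.resize(cv2.imread('pics/%s.png'%f)[150:215,235:305],None,fx=5,fy=7,interpolation=cv2.INTER_CUBIC) for f in('b','g0')]
cv2.imwrite('pics/g.png',np.hstack([a,b]))
W=world(s);h=cv2.cvtColor(s['color'],cv2.COLOR_RGB2HSV);m=(h[...,1]>150)&((h[...,0]<8)|(h[...,0]>172))&(W[...,2]>.13)&(W[...,0]>.5)&(W[...,0]<.65)&(abs(W[...,1]-.09)<.05)
p=W[m];print(len(p),np.median(p,0),p.min(0),p.max(0))
"
```

```text
t 14.125 p [ 0.5814 -0.0536  0.2693] az 68.83 j7 66.5 zaxis [ 0.006 -0.    -1.   ] F [ 0.25 -0.26 -1.06] T [ 0.042 -0.023  0.05 ] w 0.0856 f 0.0
need mm tool xy [ 71.1 124.3  -0.2] twist -17.87
43 [0.56586692 0.0789711  0.18279478] [0.55423725 0.06823751 0.17175353] [0.57660811 0.08990857 0.19057279]
```

View pics/g.png

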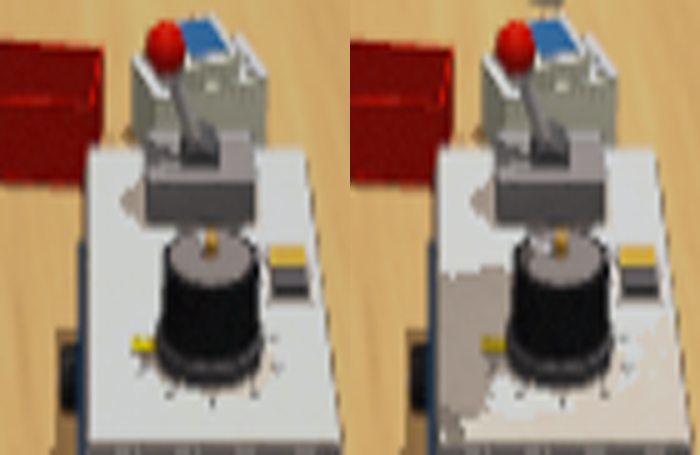

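The dial is released in its notch and undisturbed, and the ball is at crop (515,48), still unlocked, at about (0.565, 0.087). Next I'll shut the fingers, turn the tool and go in front of the lever.

Request:
move_arm(increments=[0,0,0,-9,0,0,0,0,-9,-1,35,50,0,0,-1,35,50,0,0,-1,0,35,0,0,-1])

```text
time: 14.8
position: [0.5158, 0.087, 0.2654]
tool_rot: [[-0.999, 0.053, -0.001], [0.053, 0.999, -0.0], [0.001, -0.0, -1.0]]
wrist_force: [1.0, -0.0, -0.7]
grip_width: -0.0001
finger_force: 0.0
```

```bash
python3 -c "
from h import *
goto([.515,.087],86.8)
s=snap('top');save(s,'k0.png');cv2.imwrite('pics/k.png',cv2.resize(s['color'][130:210,205:325,::-1],None,fx=6,fy=6,interpolation=cv2.INTER_CUBIC))"
```

```text
t 14.8 p [0.5158 0.087  0.2654] az 86.95 j7 65.9 zaxis [-0.001 -0.    -1.   ] F [ 0.96 -0.02 -0.66] T [-0.038  0.017 -0.006] w -0.0001 f 0.0
need mm tool xy [ 0.8 -0.1  0. ] twist 0.15
```

View pics/k.png

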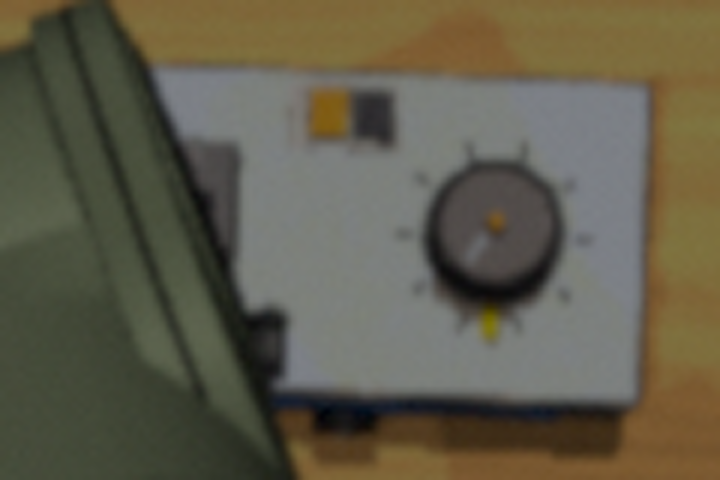

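The white line went from about 20° to about 57° below "left", one click CCW net (3 CW, 4 back), as it should. Now descend and push the lever.

Request:
move_arm(increments=[0,0,40,0,-1,0,0,40,0,-1,0,0,20,0,-1,0,0,0,0,-1])

```text
time: 15.35
position: [0.5171, 0.0848, 0.1641]
tool_rot: [[-0.998, 0.055, -0.003], [0.055, 0.998, -0.001], [0.003, -0.001, -1.0]]
wrist_force: [0.5, -0.3, 0.3]
grip_width: 0.0003
finger_force: 0.0
```

Request:
move_arm(increments=[-12,0,0,0,-1,-12,0,0,0,-1,-12,0,0,0,-1,-10,0,0,0,-1,0,0,0,0,-1])

```text
time: 15.98
position: [0.5642, 0.0824, 0.1656]
tool_rot: [[-0.998, 0.055, 0.001], [0.055, 0.998, 0.0], [-0.001, 0.0, -1.0]]
wrist_force: [-0.4, 0.2, 0.3]
grip_width: -0.0002
finger_force: 0.0
```

Request:
move_arm(increments=[-10,0,0,0,-1,-10,0,0,0,-1,-7,0,0,0,-1,-5,0,0,0,-1,0,0,0,0,-1])

```text
time: 16.6
position: [0.594, 0.0808, 0.1649]
tool_rot: [[-0.999, 0.054, -0.005], [0.054, 0.999, -0.001], [0.005, -0.001, -1.0]]
wrist_force: [-14.6, 0.2, 4.6]
grip_width: -0.0002
finger_force: 7.3
```

```bash
cat > l.py <<'E'
from h import *
goto([.598,.087],86.8)
s=snap('side');W=world(s);h=cv2.cvtColor(s['color'],cv2.COLOR_RGB2HSV);m=(h[...,1]>150)&((h[...,0]<8)|(h[...,0]>172))&(W[...,2]>.13)&(W[...,0]>.5)&(W[...,0]<.68)&(abs(W[...,1]-.09)<.05)
p=W[m];print(len(p),np.median(p,0),p.min(0),p.max(0))
E
python3 l.py
```

```text
t 16.6 p [0.594  0.0808 0.1649] az 86.88 j7 67.2 zaxis [-0.005 -0.001 -1.   ] F [-14.61   0.22   4.63] T [-0.02   3.037  0.092] w -0.0002 f 7.252382040023804
need mm tool xy [-3.6  6.4 -0. ] twist 0.08
44 [0.61591325 0.0750111  0.18031608] [0.60653564 0.06654607 0.16818992] [0.6263056  0.08853529 0.18997089]
```

There's 14.6 N on the lever and the ball is at x≈0.617 (0.618 expected when locked), so it is against its stop. Back off and up.

Request:
move_arm(increments=[20,0,0,0,-1,30,0,-5,0,-1,20,0,-40,0,-1,0,0,-50,0,-1,0,0,0,0,-1])

```text
time: 17.27
position: [0.5271, 0.085, 0.2636]
tool_rot: [[-0.998, 0.055, 0.006], [0.055, 0.998, 0.001], [-0.006, 0.001, -1.0]]
wrist_force: [0.6, -0.4, -1.3]
grip_width: -0.0002
finger_force: 0.0
```

Request:
move_arm(increments=[30,50,0,0,-1,20,50,0,0,-1,20,50,0,0,-1,0,0,0,0,-1,0,0,0,0,-1])

```text
time: 17.9
position: [0.4644, 0.2377, 0.2599]
tool_rot: [[-0.998, 0.055, -0.0], [0.055, 0.998, -0.001], [0.0, -0.001, -1.0]]
wrist_force: [0.8, 0.0, -0.7]
grip_width: -0.0002
finger_force: 0.0
```

```bash
python3 l.py; python3 -c "
from h import *
tab()
s=snap('top');cv2.imwrite('pics/m.png',cv2.resize(s['color'][130:210,205:325,::-1],None,fx=6,fy=6,interpolation=cv2.INTER_CUBIC))"
```

```text
t 17.9 p [0.4644 0.2377 0.2599] az 86.85 j7 48.7 zaxis [-0.    -0.001 -1.   ] F [ 0.77  0.02 -0.71] T [-0.015 -0.014 -0.006] w -0.0002 f 0.0
need mm tool xy [-1.416e+02 -1.431e+02  1.000e-01] twist 0.05
44 [0.61601552 0.07637252 0.17937211] [0.60638868 0.06998272 0.16927711] [0.62711154 0.09056497 0.18755617]
tab px u,v 263.0 198.77 659.0
```

View pics/m.png

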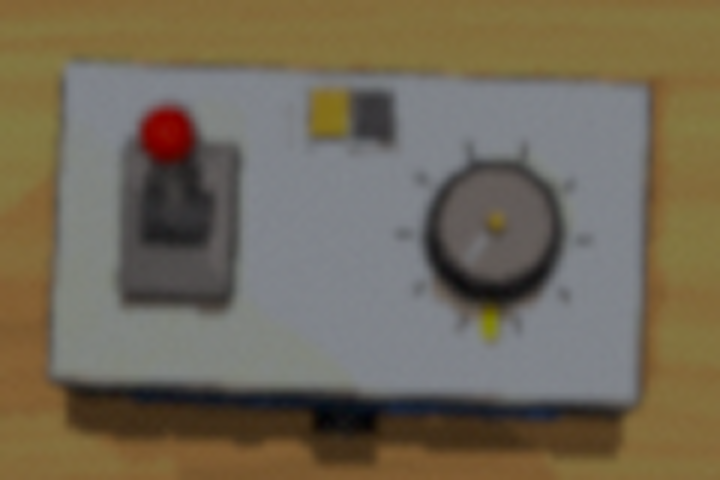

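The ball is over at crop (168,135), the dial line is unchanged and the tab is at rest. The ball's x (0.616, 0.618 expected), its height and the hard resistance all agree with the locked stop. Handing in.

```bash
python3 -c "
from h import *
print(ticket.finish_job())"
```

```text
the job is handed in; nothing more can be done
None
```

The job is handed in, with no verdict returned: the dial found its stop three clicks clockwise (pressed about 0.19 rad past it to confirm, under the 0.25 limit), was set four clicks back, and the lock lever was pushed over against its stop and released; the bystanders were not touched.

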